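# Hold a drawer knob home while the nut goes on

## Task

Take the loose black knob, the one that matches the knob already on the drawer, out of the drilled strip and put its stud through the empty hole in the drawer front until its foot sits flat on the wood. Keep it pressed down there with a steady 10 N or so (not under 5, not over 18) for a few seconds while I get at the nut from inside the drawer, and finish like that, still holding and pressing the knob: do not let go. Never lean on it with more than 35 N, and leave the other knobs and the rest of the bench as they are.

Things in the scene. Friction and masses are not known exactly. Their poses are not given: they have to be found in the camera images.
- black_knob_head (a point): Head centre of the loose black knob, the one to fit (in any of the strip's places). Drum head 34 mm wide, side straight from 8 mm below to 8 mm above this point, top 12 mm above; below it a 16 mm neck and a 22 mm brass foot, its flat underside 28 mm below this point; then a 6 mm steel stud, 30 mm long. Round about its z axis, z up at the start. 30 to 65 g
- black_knob_tip (a point): Lower end of that knob's stud (tapered over the last 3 mm), 58 mm below the head's centre along the knob's axis
- empty_hole (a point): Centre of the mouth of the empty hole in the drawer front, on the front board's upward face (200 mm above the bench); z up, out of the board; y along the board's length. The hole is 9 mm wide with a small countersink, inside a dark 22 mm ring mark left by the old knob; it goes straight through the 18 mm board and opens into the drawer
- drawer: Pale wooden drawer stood on its back end, pinned to the bench (does not move), open side to +x. Origin on the bench under its middle, z up. Its front board is on top: 130 mm (x) by 340 mm (y), 18 mm thick, face up at 200 mm. Empty hole at y = +85 mm; at y = -85 mm a fitted black knob like the loose one stands 40 mm above the board
- strip: Drilled wooden strip lying on the bench, 48 mm (x) by 300 mm (y), 45 mm high, fixed; origin at the centre of its underside. Four 9 mm holes on its centre line at y = -112.5, -37.5, +37.5, +112.5 mm, each with a knob standing in it, foot resting on the strip's top, stud hanging free in the hole
- white_knob: White ceramic knob, 30 to 36 mm wide and 36 to 39 mm tall, standing in the strip with a stud like the black one's; origin at the centre of its foot's underside, z up. Not to be taken
- brass_knob: Brass knob, 30 to 36 mm wide and 36 to 39 mm tall, standing in the strip with a stud like the black one's; origin at the centre of its foot's underside, z up. Not to be taken
- red_knob: Red painted knob, 30 to 36 mm wide and 36 to 39 mm tall, standing in the strip with a stud like the black one's; origin at the centre of its foot's underside, z up. Not to be taken
- cup: White cup, 74 mm wide, 85 mm tall, origin at the centre of its foot
- nut_driver: Nut driver with an orange handle lying on the bench, 230 mm long along its x, 30 mm high, origin near its middle on the bench
- nut_dish: White saucer with a few nuts, 110 mm wide, 22 mm high, origin at the centre of its underside
- jar: Amber glass jar with a green lid, 70 mm wide, 85 mm tall, origin at the centre of its foot
There are look-alikes about, which are no part of the job. Leave any blue or pink look-alike of the part that bears black_knob_head alone.

How it is judged:
By the outcome, as a careful person would: the job done as asked, in the order asked, and still so for the second after the job is handed in, while the arm keeps its last pose, push and grip.
It also fails if it takes over 48 s, if anything falls off the work surface, if the arm or the gripper's body presses on something with over 40 N, if the wrist force passes 120 N, or if a joint passes its speed limit or range.

## Robot

A 7-joint arm with a two-finger parallel gripper is mounted at the origin on the work surface. World frame = base frame: x ahead of the robot, y to its left, z up, the work surface at z = 0. Lengths are in m, angles in rad, forces in N, time in s.
With the tool pointing down it reaches from about 0.425 to 1.025 m from the base axis. Payload 9.4 kg.
Tool frame: the origin (TCP) lies midway between the tips of the shut fingers; the grasp point (between the pads) lies 19 mm behind it; z points along the fingers, y is the line along which they close (so a half turn about z gives the same grasp; the last joint's range is limited). The gripper opens to 93 mm and grips with 3 to 60 N. Pads are 15 mm wide; open, the fingers measure 128 mm over their backs; the gripper's body (75 mm by 188 mm) begins 65 mm behind the grasp point.
Start: joints at [-1.305, 0.599, -0.003, 1.599, 0.002, 0.943, -0.08], TCP at [0.244, 0.683, 0.219] pointing down, gripper open.
Joint ranges: [-2.57, 2.57], [-0.35, 1.97], [-1.29, 1.29], [0.11, 2.56], [-1.05, 4.19], [0.11, 1.86], [-2.63, 2.63]. Speed limits (rad/s): [2.22, 2.22, 3.01, 3.01, 3.14, 3.14, 3.14].

## Interface

Orientations are given as a rotation vector (axis times angle).
In Python, from station import robot gives the robot as it stands.
- The arm moves only by the tool jog_arm, never from a script. Its argument "motion" is a list of rows, each a list of 2 entries, a list of its own where there are three numbers: the shift along the tool's x, y, z in cm, then the turn, a rotation vector about the tool's x, y, z in rad. A call has 1 to 8 rows; each row shifts and turns the commanded pose from where the row before left it, along the tool's axes as they then stand; what a row does not reach is not made up. A row lasts 1/10 s, in which the tool goes at most 50 mm and 8.59 degrees, less where a joint would pass 70% of its speed; a pose out of reach is approached as far as the arm can. A call is refused whole if a number of a shift passes 5 or a number of a turn 0.15, either way. A call with a gripper value outside its range is refused whole. "grip" is the opening, from 0 (shut) to 1 (fully open), set as the call begins (left out, the last holds). The fingers move at their own pace and stop on an object; the grip force is fixed at half the most. Time passes only in rows, so rows that do not move let the fingers close. It gives the time, the measured TCP pose, the force, the opening and the grip force at its end, in the units of the state.
- robot.state(): the state, without advancing time (a new reading comes with each control period).
- robot.snapshot(name): name is "scene" or "side" or "wrist"; returns a dict with "pixels" (420x560x3 uint8, red, green, blue), "camera_matrix" (3x3 intrinsics, pixels), "D" ([k1, k2, p1, p2, k3] as OpenCV has them; the pictures are not rectified), "position" and "orientation" of the camera in the world. Camera axes: x right, y down, z forward; pixel columns grow to the right and rows downward; lengths in m; the calibration is good to about 2 mm. A picture is of the moment at which its call begins. There is no depth.
- robot.hand_in(): hands the job in; it is judged then, once.
Trained networks look in the newest picture that a camera, given by its name, has taken for a name from the list of things; names that differ only in an ending like _2 or _b are one class to them, and where a whole thing is asked for, a point or a joint stands for the part that bears it (a point fixed in the world has none). Each returns a list of dicts, best first, with "p" (0 to 1); they miss things now and then, are a little off and sometimes report something else, mostly with a low value. They report only what shows in the picture. A call takes as long as a camera call. They do not tell look-alikes from the thing itself.
- robot.find_in(camera, label): "position" ([x, y, z] in m, in the coordinates of the camera as it stood for that picture, good to about 4 mm: the middle of the surface that is visible of it).
- robot.outline_of(camera, label): "mask" (420x560 bool, what is visible of it).
- robot.landmark_of(camera, label): "position" ([x, y, z] in m, in the coordinates of the camera as it stood for that picture, good to about 4 mm: a listed point, or the origin of a listed thing).
The state is a dict: "time_s": time; "joints": joint angles; "dq": joint speeds; "joint_torque": joint torques, N m; "tcp_pos": TCP position; "tool_rot": TCP orientation; "force": force on the tool from outside, world axes, zero at the start; "wrist_torque": the same for the moment, N m; "finger_gap": finger opening in m; "gripper_force": force on a finger pad.
Only numpy, scipy, OpenCV 4.12 (cv2) and the standard library are available. Lean on these libraries where they do the work, as an engineer would, in place of code of your own. Each camera call takes 0.05 s, during which the arm holds its last target. There are 200 camera calls.

## Working session

There is one attempt and no reset: what is moved stays moved. The work goes in short steps, Python scripts to look and compute and a tool call to move; the robot and the scene stay as the last step left them, time stands still between calls to the robot, and variables do not carry over. Pictures are saved under pics/ and viewed, at most 10 in all, crops included, and the job is handed in when it is done.

Besides the shell and the picture viewer there is one more tool, called after ">>>" by a JSON object that holds its "fn" and its "kwargs", one argument or row to a line. jog_arm: Moves the arm, as the interface text tells. Its arguments: {"type":"object","properties":{"motion":{"type":"array"},"grip":{"type":"number"}},"required":["motion"]}

```bash
mkdir -p pics; cat > h.py <<'E'
import numpy as np, cv2
from scipy.spatial.transform import Rotation as R
from station import robot
np.set_printoptions(precision=4,suppress=True)
def snap(n,f=None):
    s=robot.snapshot(n)
    if f: cv2.imwrite('pics/'+f,cv2.cvtColor(s['pixels'],cv2.COLOR_RGB2BGR))
    return s
def rot(s):
    o=np.array(s['orientation'],float)
    return o if o.shape==(3,3) else R.from_rotvec(o).as_matrix() if o.size==3 else R.from_quat(o).as_matrix()
def w(s,p): return rot(s)@np.array(p)+np.array(s['position'])
def px(s,P):
    M=rot(s);q=M.T@(np.array(P)-np.array(s['position']))
    return cv2.projectPoints(q.reshape(1,1,3),np.zeros(3),np.zeros(3),s['camera_matrix'],np.array(s['D'],float))[0].ravel()
def ray(s,uv,z):
    n=cv2.undistortPoints(np.array([[uv]],float),s['camera_matrix'],np.array(s['D'],float)).ravel()
    d=rot(s)@np.array([n[0],n[1],1]);p=np.array(s['position'])
    return p+d*(z-p[2])/d[2]
E
python3 - <<'E'
from h import *
st=robot.state();print({k:np.array(v) for k,v in st.items()})
for c in('scene','side'):
    s=snap(c,c+'1.png');print(c,s['position'],s['orientation'])
    for l in('black_knob_head','black_knob_tip','empty_hole','drawer','strip','white_knob','brass_knob','red_knob','cup','jar','nut_driver','nut_dish'):
        for d in robot.landmark_of(c,l)[:3]:
            P=w(s,d['position']);print(l,round(d['p'],2),P,px(s,P))
E
```

```text
{'time_s': array(0.), 'joints': array([-1.3047,  0.6001, -0.0025,  1.6001,  0.0018,  0.9429, -0.0798]), 'dq': array([ 0.0007, -0.0011,  0.001 , -0.0013, -0.    ,  0.0012,  0.0001]), 'joint_torque': array([ -0.0008, -76.5089,   1.4973, -25.2351,  -0.0524,   0.0172,
         0.0002]), 'tcp_pos': array([0.2435, 0.6823, 0.2177]), 'tool_rot': array([-0.5357, -3.0954,  0.0025]), 'force': array([-0.4631, -0.3559,  0.2339]), 'wrist_torque': array([0.052 , 0.0201, 0.0117]), 'gripper_force': array(0.), 'finger_gap': array(0.0932)}
scene [ 1.2086 -0.2448  1.0451] [-2.1904 -1.2284  0.4304]
black_knob_head 0.72 [0.3686 0.1756 0.0566] [248.4493 165.5233]
black_knob_head 0.69 [0.4998 0.209  0.0741] [283.3504 187.0197]
black_knob_head 0.53 [0.6054 0.1048 0.0597] [270.117  234.6866]
black_knob_tip 0.65 [0.6041 0.1771 0.0052] [293.6807 234.647 ]
black_knob_tip 0.58 [ 0.3685  0.1727 -0.0002] [248.4172 179.4402]
black_knob_tip 0.45 [0.6054 0.105  0.0038] [270.3739 247.2021]
empty_hole 0.82 [ 0.5068 -0.1504  0.1983] [146.4682 216.3042]
empty_hole 0.67 [0.4785 0.2831 0.043 ] [301.8305 178.9022]
strip 0.76
[... 822 characters left out ...]
ack_knob_tip 0.72 [0.5008 0.205  0.018 ] [246.3124 234.5945]
black_knob_tip 0.69 [0.605  0.1198 0.0423] [296.35   228.3882]
empty_hole 0.81 [ 0.5083 -0.1537  0.2008] [342.1425 238.4504]
drawer 0.58 [ 0.5294 -0.2325 -0.0024] [367.2042 326.9821]
strip 0.65 [0.4976 0.2427 0.0017] [237.99   233.6869]
white_knob 0.53 [0.4826 0.2801 0.0452] [225.4115 216.2589]
brass_knob 0.56 [0.5243 0.1321 0.0478] [268.9701 234.7611]
red_knob 0.41 [0.4635 0.3507 0.0448] [206.6603 207.8179]
cup 0.81 [0.7341 0.1614 0.0041] [322.5758 218.2217]
nut_driver 0.81 [ 0.7916 -0.1041  0.    ] [404.5622 255.912 ]
nut_dish 0.95 [0.7233 0.2995 0.0006] [290.406  200.8322]
nut_dish 0.26 [0.4993 0.2116 0.0707] [243.8012 217.2129]
```

View pics/scene1.png

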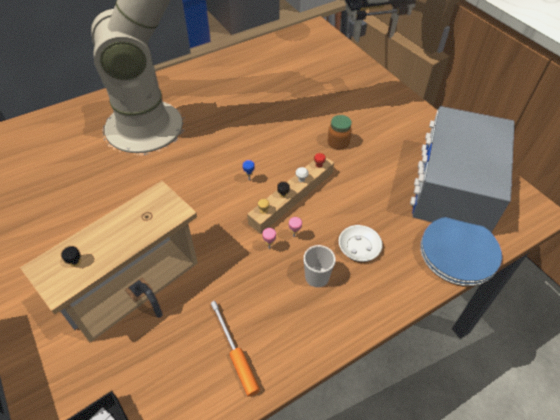

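```bash
python3 - <<'E'
import cv2
a=cv2.imread('pics/scene1.png')[130:260,225:355];b=cv2.imread('pics/side1.png')[180:280,180:330]
a=cv2.resize(a,(400,400),interpolation=3);b=cv2.resize(b,(400,267),interpolation=3)
b=cv2.copyMakeBorder(b,0,133,0,0,0);cv2.imwrite('pics/crop1.png',cv2.hconcat([a,b]))
E
```

```text
(no output)
```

View pics/crop1.png

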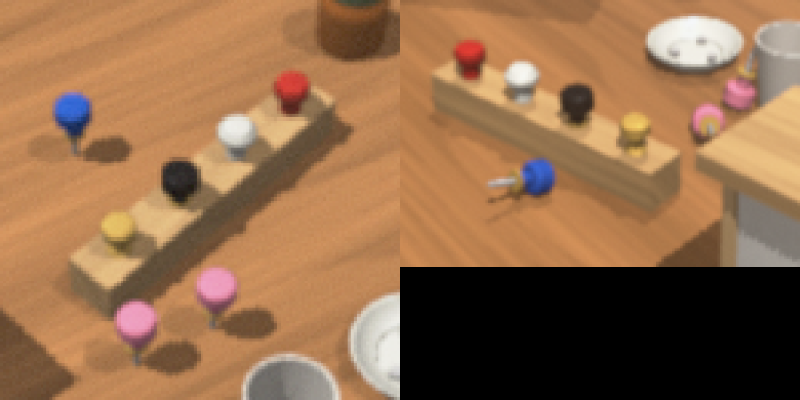

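The strip holds brass (264,204), black (283,188), white (302,173) and red (320,159). The black knob already fitted on the drawer is at (71,255), and the blue (249,167) and pink (269,235), (295,223) knobs are loose look-alikes on the bench. The target is the black knob at (283,188): it's the only black one in the strip, at z≈0.073 as expected, and the crop confirms it. Empty hole is at (146,216).

```bash
cat >> h.py <<'E'
def plan(P,yaw,n):
    """yaw: world angle of tool y (tool down); prints total shift in tool frame (cm) and turn (rad)"""
    st=robot.state();M=R.from_rotvec(st['tool_rot']).as_matrix()
    y=np.array([np.cos(yaw),np.sin(yaw),0]);z=np.array([0,0,-1.]);T=np.c_[np.cross(y,z),y,z]
    r=R.from_matrix(M.T@T).as_rotvec()
    d=np.array(P)-st['tcp_pos']
    print('total shift cm now-frame',M.T@d*100,'turn',r,'target-frame',T.T@d*100)
    for k in range(n):
        print(np.round((M@R.from_rotvec(r*k/n).as_matrix()).T@d/n*100,2),np.round(r/n,3))
E
python3 - <<'E'
from h import *
plan([0.501,0.209,0.21],np.radians(16.3),14)
E
```

```text
total shift cm now-frame [-40.159  -35.9802   0.8625] turn [0.     0.     0.9436] target-frame [-52.7006  11.4      0.8624]
[-2.87 -2.57  0.06] [0.    0.    0.067]
[-3.04 -2.37  0.06] [0.    0.    0.067]
[-3.19 -2.16  0.06] [0.    0.    0.067]
[-3.33 -1.94  0.06] [0.    0.    0.067]
[-3.45 -1.71  0.06] [0.    0.    0.067]
[-3.56 -1.48  0.06] [0.    0.    0.067]
[-3.65 -1.23  0.06] [0.    0.    0.067]
[-3.72 -0.99  0.06] [0.    0.    0.067]
[-3.78 -0.73  0.06] [0.    0.    0.067]
[-3.82 -0.48  0.06] [0.    0.    0.067]
[-3.85 -0.22  0.06] [0.    0.    0.067]
[-3.85  0.04  0.06] [0.    0.    0.067]
[-3.84  0.3   0.06] [0.    0.    0.067]
[-3.81  0.56  0.06] [0.    0.    0.067]
```

>>> {"fn": "jog_arm", "kwargs": {
  "motion": [
    [[-2.9, -2.6, 0], [0, 0, 0.067]],
    [[-3.0, -2.4, 0], [0, 0, 0.067]],
    [[-3.2, -2.2, 0], [0, 0, 0.067]],
    [[-3.3, -1.9, 0], [0, 0, 0.067]],
    [[-3.4, -1.7, 0], [0, 0, 0.067]],
    [[-3.6, -1.5, 0], [0, 0, 0.067]],
    [[-3.6, -1.2, 0], [0, 0, 0.067]],
    [[-3.7, -1.0, 0], [0, 0, 0.067]]
  ],
  "grip": 1
}}

```text
time_s: 2.1
tcp_pos: [0.3909, 0.4112, 0.2189]
tool_rot: [1.34, 2.841, 0.001]
force: [1.0, 0.4, 0.5]
finger_gap: 0.093
gripper_force: 0.0
```

>>> {"fn": "jog_arm", "kwargs": {
  "motion": [
    [[-3.8, -0.7, 0.2], [0, 0, 0.067]],
    [[-3.8, -0.5, 0.2], [0, 0, 0.067]],
    [[-3.8, -0.2, 0.2], [0, 0, 0.067]],
    [[-3.8, 0, 0.2], [0, 0, 0.067]],
    [[-3.8, 0.3, 0], [0, 0, 0.067]],
    [[-3.8, 0.6, 0], [0, 0, 0.067]],
    [[0, 0, 0], [0, 0, 0]],
    [[0, 0, 0], [0, 0, 0]]
  ]
}}

```text
time_s: 2.9
tcp_pos: [0.5012, 0.2108, 0.2108]
tool_rot: [1.879, 2.518, 0.0]
force: [-0.1, 0.5, -0.6]
finger_gap: 0.093
gripper_force: 0.0
```

```bash
python3 - <<'E'
from h import *
st=robot.state();print(st['time_s'],st['tcp_pos'],st['tool_rot'],st['force'],st['joints'])
s=snap('wrist','wrist1.png');print(s['position'],s['orientation'])
for l in('black_knob_head','white_knob','brass_knob','red_knob','strip'):
    for d in robot.landmark_of('wrist',l)[:3]:
        P=w(s,d['position']);print(l,round(d['p'],2),P,px(s,P))
plan([0.501,0.209,0.21],np.radians(16.3),1)
E
```

```text
2.9 [0.5012 0.2108 0.2108] [1.8787 2.5179 0.0005] [-0.1484  0.5378 -0.6234] [-0.6995  0.4018  0.271   2.0366 -0.1591  0.7225 -0.0407]
[0.4813 0.2786 0.3767] [2.8574 0.4153 0.0548]
black_knob_head 0.95 [0.6271 0.1497 0.017 ] [360.6833 258.0615]
black_knob_head 0.85 [0.5046 0.209  0.0742] [283.462  199.5977]
black_knob_head 0.81 [0.6926 0.1915 0.0118] [418.7746 241.1752]
white_knob 0.59 [0.4801 0.2796 0.0465] [280.1071 124.9872]
brass_knob 0.76 [0.5221 0.1371 0.0432] [279.9857 253.5206]
red_knob 0.9 [0.4623 0.3545 0.0443] [284.3469  44.9253]
strip 0.67 [ 0.4902  0.2426 -0.0029] [279.6418 156.8692]
total shift cm now-frame [-0.3371 -0.0385  0.0612] turn [-0.0001 -0.0003  0.0077] target-frame [-0.3374 -0.036   0.0613]
[-0.34 -0.04  0.06] [-0.    -0.     0.008]
```

View pics/wrist1.png

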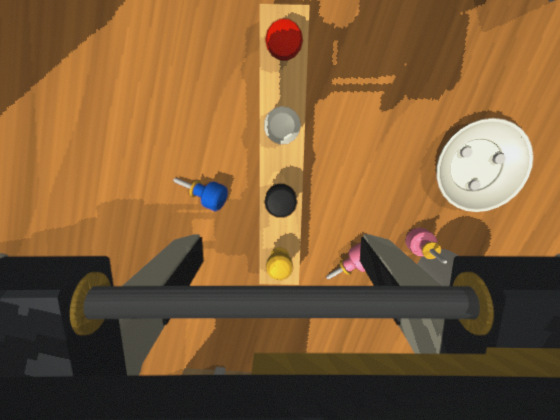

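The black knob is at (281,200) in the strip. The brass one is nearest at (279,267), and a pink look-alike lies at (350,262), outside the finger. Next I'll refine the black head position.

```bash
python3 - <<'E'
from h import *
s=snap('wrist');im=s['pixels'].astype(int)
m=(im.max(2)<75).astype(np.uint8);m[:,:255]=0;m[:,310:]=0;m[:170]=0;m[235:]=0
n,L,S,C=cv2.connectedComponentsWithStats(m);i=1+S[1:,4].argmax();print(S[i],C[i])
print(ray(s,C[i],.078))
for d in robot.outline_of('wrist','black_knob_head'):
    ys,xs=np.where(d['mask']);print(d['p'],xs.mean(),ys.mean(),xs.min(),xs.max(),ys.min(),ys.max(),ray(s,[(xs.min()+xs.max())/2,(ys.min()+ys.max())/2],.078))
for t in((0.501,.209),(0.503,.209)): plan([*t,0.11],np.radians(16.3),1)
E
```

```text
[265 186  32  33 815] [280.7521 201.6098]
[0.5014 0.2087 0.078 ]
0.95 207.71296296296296 194.6377314814815 174 228 180 212 [0.4221 0.191  0.078 ]
0.77 423.261620185923 245.69588313413016 406 441 231 262 [0.6604 0.2053 0.078 ]
0.74 280.7925591882751 202.21420518602028 265 297 184 219 [0.5016 0.2089 0.078 ]
0.71 349.7772925764192 264.1768558951965 328 364 246 279 [0.5883 0.1642 0.078 ]
total shift cm now-frame [-0.298  -0.0436 10.0613] turn [-0.0001 -0.0001  0.007 ] target-frame [-0.2971 -0.0421 10.0613]
[-0.3  -0.04 10.06] [-0.    -0.     0.007]
total shift cm now-frame [-0.3555  0.148  10.0612] turn [-0.0001 -0.0001  0.007 ] target-frame [-0.3533  0.1498 10.0613]
[-0.36  0.15 10.06] [-0.    -0.     0.007]
```

>>> {"fn": "jog_arm", "kwargs": {
  "motion": [
    [[-0.3, 0, 2.5], [0, 0, 0]],
    [[0, 0, 3], [0, 0, 0]],
    [[0, 0, 3], [0, 0, 0]],
    [[0, 0, 2.5], [0, 0, 0]],
    [[0, 0, 2], [0, 0, 0]],
    [[0, 0, 1.5], [0, 0, 0]],
    [[0, 0, 0], [0, 0, 0]],
    [[0, 0, 0], [0, 0, 0]]
  ],
  "grip": 0.7
}}

```text
time_s: 4.1
tcp_pos: [0.5018, 0.2085, 0.0657]
tool_rot: [-1.877, -2.519, 0.001]
force: [-0.2, 0.0, 0.3]
finger_gap: 0.0654
gripper_force: 0.0
```

```bash
python3 - <<'E'
from h import *
st=robot.state();print(st['time_s'],st['tcp_pos'],st['force'],st['finger_gap'])
plan([.5014,.2088,.055],np.radians(16.3),1)
E
```

```text
4.1 [0.5018 0.2085 0.0657] [-0.1896  0.0052  0.3161] 0.06538410878565505
total shift cm now-frame [ 0.04   -0.0256  1.075 ] turn [-0.0004  0.0001  0.0058] target-frame [ 0.0397 -0.0263  1.075 ]
[ 0.04 -0.03  1.07] [-0.     0.     0.006]
```

>>> {"fn": "jog_arm", "kwargs": {
  "motion": [
    [[0, 0, 0.6], [0, 0, 0]],
    [[0, 0, 0.5], [0, 0, 0]],
    [[0, 0, 0], [0, 0, 0]],
    [[0, 0, 0], [0, 0, 0]]
  ]
}}

```text
time_s: 4.5
tcp_pos: [0.5018, 0.2084, 0.0548]
tool_rot: [1.877, 2.519, 0.0]
force: [0.1, -0.1, 0.6]
finger_gap: 0.065
gripper_force: 0.0
```

>>> {"fn": "jog_arm", "kwargs": {
  "motion": [
    [[0, 0, 0], [0, 0, 0]],
    [[0, 0, 0], [0, 0, 0]],
    [[0, 0, 0], [0, 0, 0]],
    [[0, 0, 0], [0, 0, 0]],
    [[0, 0, 0], [0, 0, 0]],
    [[0, 0, 0], [0, 0, 0]],
    [[0, 0, 0], [0, 0, 0]],
    [[0, 0, 0], [0, 0, 0]]
  ],
  "grip": 0
}}

```text
time_s: 5.3
tcp_pos: [0.5018, 0.2084, 0.0547]
tool_rot: [1.877, 2.519, 0.0]
force: [-1.1, -0.3, 1.0]
finger_gap: 0.0327
gripper_force: 30.0
```

>>> {"fn": "jog_arm", "kwargs": {
  "motion": [
    [[0, 0, -1], [0, 0, 0]],
    [[0, 0, -2], [0, 0, 0]],
    [[0, 0, -3], [0, 0, 0]],
    [[0, 0, -4], [0, 0, 0]],
    [[0, 0, -4], [0, 0, 0]],
    [[0, 0, -4], [0, 0, 0]],
    [[0, 0, -4], [0, 0, 0]],
    [[0, 0, -2.5], [0, 0, 0]]
  ]
}}

```text
time_s: 6.1
tcp_pos: [0.5021, 0.2082, 0.3034]
tool_rot: [1.877, 2.518, 0.005]
force: [-0.2, -0.4, -1.2]
finger_gap: 0.0329
gripper_force: 30.0
```

```bash
python3 - <<'E'
from h import *
s=snap('scene','scene2.png');s2=snap('side','side2.png')
for c,q in(('scene',s),('side',s2)):
  for l in('black_knob_head','black_knob_tip','empty_hole'):
    for d in robot.landmark_of(c,l)[:5]:
        P=w(q,d['position']);print(c,l,round(d['p'],2),P,px(q,P))
st=robot.state();print(st['time_s'],st['tcp_pos'],st['finger_gap'],st['force'])
plan([.5076,-.152,.30],np.radians(16.3),8)
P=st['tcp_pos'];a=px(s2,P).astype(int);b=px(s,P).astype(int)
g=lambda im,p:cv2.resize(im[max(p[1]-50,0):p[1]+50,max(p[0]-50,0):p[0]+50,::-1],(400,400),interpolation=3)
cv2.imwrite('pics/crop2.png',cv2.hconcat([g(s['pixels'],b),g(s2['pixels'],a)]))
E
```

```text
scene black_knob_head 0.72 [ 0.5277 -0.2326  0.0027] [134.2504 285.3459]
scene black_knob_head 0.7 [0.4998 0.207  0.322 ] [283.8813 115.1957]
scene black_knob_head 0.53 [0.6282 0.1534 0.0197] [291.1404 241.8777]
scene black_knob_head 0.51 [0.4248 0.1781 0.0166] [259.6514 187.496 ]
scene black_knob_tip 0.57 [0.5012 0.2048 0.2677] [283.0908 133.8039]
scene black_knob_tip 0.48 [0.5989 0.1086 0.0046] [270.2846 244.6606]
scene black_knob_tip 0.44 [0.3683 0.1786 0.0047] [250.1115 177.473 ]
scene black_knob_tip 0.19 [0.4797 0.2829 0.0441] [302.0367 178.9475]
scene empty_hole 0.78 [ 0.5078 -0.1507  0.2003] [146.3309 216.1036]
side black_knob_head 0.75 [0.4244 0.1789 0.0172] [227.3041 249.2184]
side black_knob_head 0.55 [0.5043 0.2096 0.3242] [242.377  128.2815]
side black_knob_head 0.49 [0.6933 0.187  0.0147] [306.0547 215.8188]
side black_knob_head 0.4 [0.6235 0.1516 0.0172] [294.3971 228.6488]
side black_knob_tip 0.66 [0.5009 0.2046 0.2659] [243.113  151.1593]
side black_knob_tip 0.62 [0.6997 0.1883 0.0691] [308.0049 198.5492]
side black_knob_tip 0.53 [0.3688 0.178  0.003 ] [209.3346 261.411 ]
side black_knob_tip 0.51 [0.5992 0.1055 0.0021] [297.6902 243.975 ]
side empty_hole 0.95 [ 0.5072 -0.1509  0.2002] [340.8078 238.3034]
6.5 [0.5011 0.2081 0.2984] 0.03282672819630769 [ 0.0771  0.8061 -0.4626]
total shift cm now-frame [-34.6934  -9.6792  -0.1137] turn [-0.0023  0.0007  0.0056] target-frame [-34.7469  -9.485   -0.158 ]
[-4.34 -1.21 -0.01] [-0.     0.     0.001]
[-4.34 -1.21 -0.01] [-0.     0.     0.001]
[-4.34 -1.2  -0.02] [-0.     0.     0.001]
[-4.34 -1.2  -0.02] [-0.     0.     0.001]
[-4.34 -1.2  -0.02] [-0.     0.     0.001]
[-4.34 -1.19 -0.02] [-0.     0.     0.001]
[-4.34 -1.19 -0.02] [-0.     0.     0.001]
[-4.34 -1.19 -0.02] [-0.     0.     0.001]
```

View pics/crop2.png

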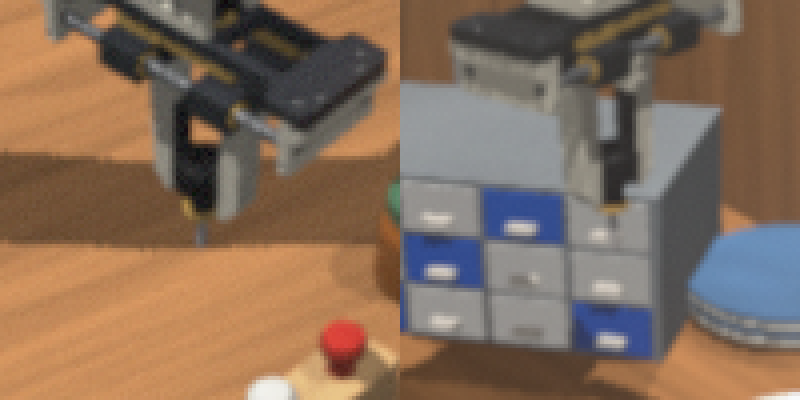

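The knob is held: its head is between the pads and the stud hangs straight. Next I'll move over the hole, keeping it high.

>>> {"fn": "jog_arm", "kwargs": {
  "motion": [
    [[-2.5, -0.7, 0], [0, 0, 0]],
    [[-4.5, -1.2, 0], [0, 0, 0]],
    [[-5, -1.4, 0], [0, 0, 0]],
    [[-5, -1.4, 0], [0, 0, 0]],
    [[-5, -1.4, 0], [0, 0, 0]],
    [[-5, -1.4, 0], [0, 0, 0]],
    [[-4.5, -1.2, 0], [0, 0, 0]],
    [[-3.2, -0.9, 0], [0, 0, 0]]
  ]
}}

```text
time_s: 7.3
tcp_pos: [0.508, -0.1472, 0.2989]
tool_rot: [-1.88, -2.516, 0.002]
force: [0.4, -0.5, 0.7]
finger_gap: 0.0331
gripper_force: 30.0
```

>>> {"fn": "jog_arm", "kwargs": {
  "motion": [
    [[0, 0, 0], [0, 0, 0]],
    [[0, 0, 0], [0, 0, 0]],
    [[0, 0, 0], [0, 0, 0]],
    [[0, 0, 0], [0, 0, 0]]
  ]
}}

```text
time_s: 7.7
tcp_pos: [0.5089, -0.1425, 0.2993]
tool_rot: [-1.874, -2.521, 0.0]
force: [-0.1, -0.7, -0.3]
finger_gap: 0.0324
gripper_force: 30.0
```

```bash
python3 - <<'E'
from h import *
st=robot.state();print(st['time_s'],st['tcp_pos'],st['tool_rot'],st['force'])
s=snap('wrist','wrist2.png')
for l in('black_knob_tip','empty_hole','black_knob_head'):
    for d in robot.landmark_of('wrist',l)[:3]:
        P=w(s,d['position']);print(l,round(d['p'],2),P,px(s,P))
plan([.5075,-.151,.26],np.radians(16.3),1)
E
```

```text
7.7 [ 0.5089 -0.1425  0.2993] [-1.8739 -2.5205  0.0002] [-0.0655 -0.6525 -0.3424]
black_knob_tip 0.96 [ 0.5091 -0.1388  0.261 ] [282.3607 223.84  ]
black_knob_tip 0.6 [0.5976 0.1041 0.0052] [396.6026  18.3215]
empty_hole 0.87 [ 0.5078 -0.1528  0.2001] [276.3508 216.5007]
black_knob_head 0.8 [ 0.5072 -0.1384  0.315 ] [279.5692 253.4588]
total shift cm now-frame [-0.7111 -0.3706  3.9631] turn [ 0.0001 -0.0001  0.0069] target-frame [-0.7132 -0.3654  3.9632]
[-0.71 -0.37  3.96] [ 0.    -0.     0.007]
```

View pics/wrist2.png

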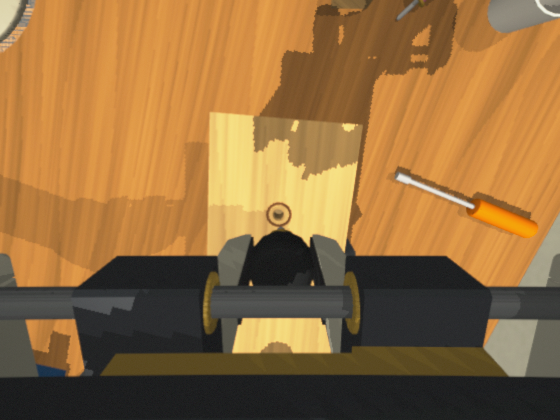

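The hole with its ring mark is at (279,215), and the stud tip shows just above the head at about (281,228). I'll measure the ring centre and check it on an enlarged crop.

```bash
python3 - <<'E'
from h import *
s=snap('wrist')
x0,y0=255,195
c=s['pixels'][y0:y0+45,x0:x0+55,::-1]
cv2.imwrite('pics/crop3.png',cv2.resize(c,None,fx=12,fy=12,interpolation=cv2.INTER_NEAREST))
for d in robot.outline_of('wrist','empty_hole')[:1]:
    ys,xs=np.where(d['mask']);print('mask',xs.min(),xs.max(),ys.min(),ys.max())
for uv in((279,215),(279,214),(280,215)):print(uv,ray(s,uv,.2))
T=robot.state()['tcp_pos'];print('tip expected',px(s,T-[0,0,.039]),'ring r px',px(s,[.5075,-.151,.2]),px(s,[.5185,-.151,.2]))
E
```

```text
mask 208 362 111 351
(279, 215) [ 0.5098 -0.1515  0.2   ]
(279, 214) [ 0.5095 -0.1506  0.2   ]
(280, 215) [ 0.5107 -0.1513  0.2   ]
tip expected [280.4863 228.4326] ring r px [276.7493 213.782 ] [288.1835 217.0694]
```

View pics/crop3.png

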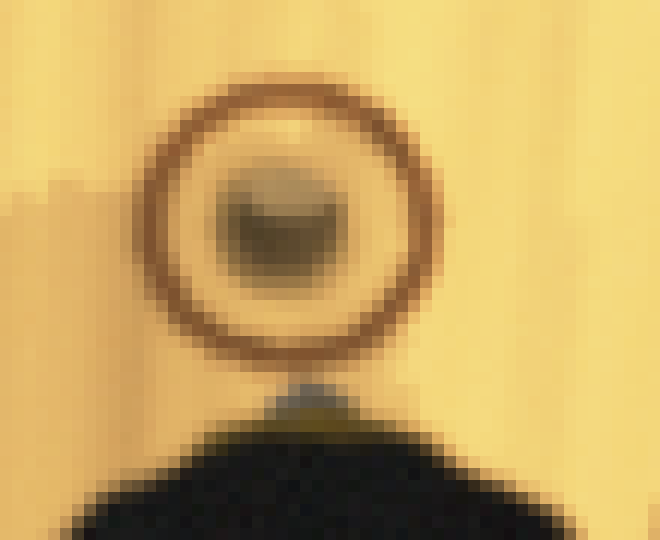

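>>> {"fn": "jog_arm", "kwargs": {
  "motion": [
    [[-0.7, -0.2, 1], [0, 0, 0]],
    [[0, 0, 1.5], [0, 0, 0]],
    [[0, 0, 1], [0, 0, 0]],
    [[0, 0, 0.6], [0, 0, 0]],
    [[0, 0, 0], [0, 0, 0]],
    [[0, 0, 0], [0, 0, 0]],
    [[0, 0, 0], [0, 0, 0]]
  ]
}}

```text
time_s: 8.7
tcp_pos: [0.5092, -0.1513, 0.2591]
tool_rot: [1.877, 2.519, 0.001]
force: [0.0, -0.7, 0.3]
finger_gap: 0.033
gripper_force: 30.0
```

```bash
python3 - <<'E'
from h import *
st=robot.state();print(st['time_s'],st['tcp_pos'],st['force'])
s=snap('wrist')
p=px(s,[.5088,-.1502,.2]);print('hole exp',p,'tip exp',px(s,st['tcp_pos']-[0,0,.039]))
x0,y0=int(p[0])-28,int(p[1])-25
print(x0,y0)
c=s['pixels'][y0:y0+48,x0:x0+56,::-1]
cv2.imwrite('pics/crop4.png',cv2.resize(c,None,fx=12,fy=12,interpolation=cv2.INTER_NEAREST))
plan([.5088,-.1502,.25],np.radians(16.3),1)
E
```

```text
8.7 [ 0.5092 -0.1513  0.2591] [ 0.0117 -0.737   0.333 ]
hole exp [280.5222 218.1702] tip exp [280.6347 228.0262]
252 193
total shift cm now-frame [ 0.1141 -0.0107  0.9079] turn [0.0008 0.0003 0.0056] target-frame [ 0.1138 -0.0106  0.9079]
[ 0.11 -0.01  0.91] [0.001 0.    0.006]
```

View pics/crop4.png

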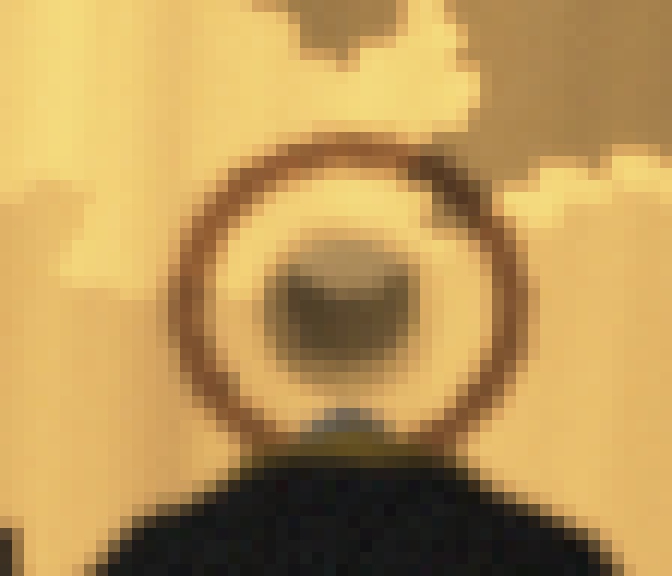

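The ring centre at (280.7,218.1) matches my hole estimate and the stud tip matches the model, so I need +1.1 mm along tool x. Now I'll lower it gently.

>>> {"fn": "jog_arm", "kwargs": {
  "motion": [
    [[0.1, 0, 0.6], [0, 0, 0]],
    [[0, 0, 0.6], [0, 0, 0]],
    [[0, 0, 0.4], [0, 0, 0]],
    [[0, 0, 0.3], [0, 0, 0]],
    [[0, 0, 0.3], [0, 0, 0]],
    [[0, 0, 0], [0, 0, 0]],
    [[0, 0, 0], [0, 0, 0]]
  ]
}}

```text
time_s: 9.45
tcp_pos: [0.5087, -0.1503, 0.2366]
tool_rot: [1.877, 2.519, -0.0]
force: [-0.1, 1.2, -0.7]
finger_gap: 0.0326
gripper_force: 30.0
```

>>> {"fn": "jog_arm", "kwargs": {
  "motion": [
    [[0, 0, 0.2], [0, 0, 0]],
    [[0, 0, 0.2], [0, 0, 0]],
    [[0, 0, 0.2], [0, 0, 0]],
    [[0, 0, 0], [0, 0, 0]],
    [[0, 0, 0], [0, 0, 0]]
  ]
}}

```text
time_s: 9.95
tcp_pos: [0.5087, -0.1502, 0.2306]
tool_rot: [-1.877, -2.519, 0.0]
force: [0.5, 0.5, -0.4]
finger_gap: 0.0331
gripper_force: 30.0
```

The tip is 8 mm below the face with no force, so it's in the hole.

>>> {"fn": "jog_arm", "kwargs": {
  "motion": [
    [[0, 0, 0.4], [0, 0, 0]],
    [[0, 0, 0.4], [0, 0, 0]],
    [[0, 0, 0.4], [0, 0, 0]],
    [[0, 0, 0.3], [0, 0, 0]],
    [[0, 0, 0.2], [0, 0, 0]],
    [[0, 0, 0], [0, 0, 0]],
    [[0, 0, 0], [0, 0, 0]]
  ]
}}

```text
time_s: 10.65
tcp_pos: [0.5087, -0.1503, 0.2136]
tool_rot: [1.877, 2.519, -0.0]
force: [0.6, 0.5, 1.1]
finger_gap: 0.0325
gripper_force: 30.0
```

>>> {"fn": "jog_arm", "kwargs": {
  "motion": [
    [[0, 0, 0.1], [0, 0, 0]],
    [[0, 0, 0.1], [0, 0, 0]],
    [[0, 0, 0.1], [0, 0, 0]],
    [[0, 0, 0], [0, 0, 0]],
    [[0, 0, 0], [0, 0, 0]]
  ]
}}

```text
time_s: 11.15
tcp_pos: [0.5087, -0.1502, 0.2106]
tool_rot: [1.877, 2.519, -0.0]
force: [0.4, 0.1, -0.3]
finger_gap: 0.0326
gripper_force: 30.0
```

>>> {"fn": "jog_arm", "kwargs": {
  "motion": [
    [[0, 0, 0.05], [0, 0, 0]],
    [[0, 0, 0], [0, 0, 0]],
    [[0, 0, 0], [0, 0, 0]]
  ]
}}

```text
time_s: 11.45
tcp_pos: [0.5087, -0.1502, 0.2101]
tool_rot: [1.877, 2.519, 0.0]
force: [0.0, 0.3, 0.2]
finger_gap: 0.0327
gripper_force: 30.0
```

>>> {"fn": "jog_arm", "kwargs": {
  "motion": [
    [[0, 0, 0.05], [0, 0, 0]],
    [[0, 0, 0], [0, 0, 0]],
    [[0, 0, 0], [0, 0, 0]]
  ]
}}

```text
time_s: 11.75
tcp_pos: [0.5087, -0.1502, 0.2097]
tool_rot: [1.877, 2.519, 0.0]
force: [0.8, -0.0, 0.4]
finger_gap: 0.0326
gripper_force: 30.0
```

>>> {"fn": "jog_arm", "kwargs": {
  "motion": [
    [[0, 0, 0.05], [0, 0, 0]],
    [[0, 0, 0], [0, 0, 0]],
    [[0, 0, 0], [0, 0, 0]]
  ]
}}

```text
time_s: 12.05
tcp_pos: [0.5088, -0.1503, 0.2096]
tool_rot: [1.877, 2.519, 0.001]
force: [-1.5, -0.3, 6.6]
finger_gap: 0.0331
gripper_force: 30.0
```

>>> {"fn": "jog_arm", "kwargs": {
  "motion": [
    [[0, 0, 0.03], [0, 0, 0]],
    [[0, 0, 0], [0, 0, 0]],
    [[0, 0, 0], [0, 0, 0]]
  ]
}}

```text
time_s: 12.35
tcp_pos: [0.5087, -0.1504, 0.2096]
tool_rot: [1.877, 2.519, 0.001]
force: [-2.7, 0.8, 9.3]
finger_gap: 0.0328
gripper_force: 30.0
```

The foot met the face at TCP z 0.2096 (predicted 0.2097), with about 9–10 N. Now I'll hold it there for a few seconds.

>>> {"fn": "jog_arm", "kwargs": {
  "motion": [
    [[0, 0, 0.01], [0, 0, 0]],
    [[0, 0, 0], [0, 0, 0]],
    [[0, 0, 0], [0, 0, 0]],
    [[0, 0, 0], [0, 0, 0]],
    [[0, 0, 0], [0, 0, 0]],
    [[0, 0, 0], [0, 0, 0]],
    [[0, 0, 0], [0, 0, 0]],
    [[0, 0, 0], [0, 0, 0]]
  ]
}}

```text
time_s: 13.15
tcp_pos: [0.5088, -0.1504, 0.2095]
tool_rot: [1.877, 2.519, 0.001]
force: [-3.5, 1.3, 9.5]
finger_gap: 0.033
gripper_force: 30.0
```

>>> {"fn": "jog_arm", "kwargs": {
  "motion": [
    [[0, 0, 0], [0, 0, 0]],
    [[0, 0, 0], [0, 0, 0]],
    [[0, 0, 0], [0, 0, 0]],
    [[0, 0, 0], [0, 0, 0]],
    [[0, 0, 0], [0, 0, 0]],
    [[0, 0, 0], [0, 0, 0]],
    [[0, 0, 0], [0, 0, 0]],
    [[0, 0, 0], [0, 0, 0]]
  ]
}}

```text
time_s: 13.95
tcp_pos: [0.5088, -0.1503, 0.2096]
tool_rot: [1.877, 2.519, 0.001]
force: [-2.3, 0.8, 10.6]
finger_gap: 0.0332
gripper_force: 30.0
```

```bash
python3 - <<'E'
from h import *
s=snap('scene');s2=snap('side')
for _ in range(4): print(robot.state()['time_s'],robot.state()['force'],robot.state()['tcp_pos']); s3=snap('side')
P=np.array([.5087,-.1503,.215])
g=lambda q:(lambda p:cv2.resize(q['pixels'][p[1]-40:p[1]+40,p[0]-40:p[0]+40,::-1],(400,400),interpolation=3))(px(q,P).astype(int))
cv2.imwrite('pics/crop5.png',cv2.hconcat([g(s),g(s2)]))
E
```

```text
14.05 [-2.421   1.1798 10.545 ] [ 0.5088 -0.1504  0.2096]
14.1 [-1.9883  0.7912 10.7746] [ 0.5088 -0.1504  0.2095]
14.15 [-3.2327  0.5952 11.1315] [ 0.5088 -0.1503  0.2095]
14.2 [-2.7801  0.829  10.8695] [ 0.5088 -0.1503  0.2096]
```

View pics/crop5.png

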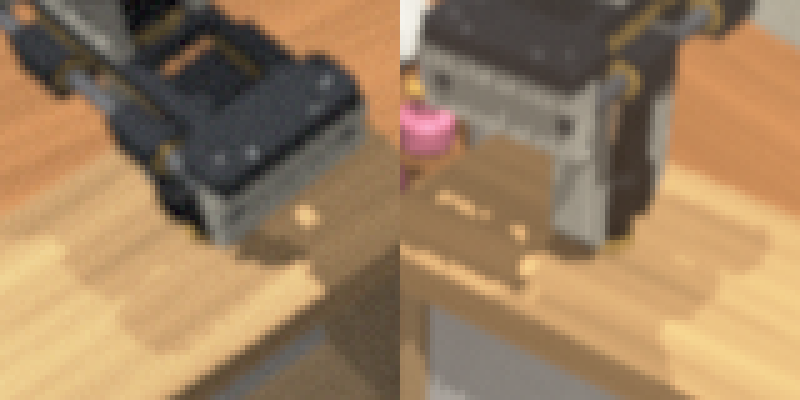

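The knob's brass foot sits on the board under the fingers and the force is steady at about 10.7 N. I'll hold about 3 s more, then hand in.

>>> {"fn": "jog_arm", "kwargs": {
  "motion": [
    [[0, 0, 0], [0, 0, 0]],
    [[0, 0, 0], [0, 0, 0]],
    [[0, 0, 0], [0, 0, 0]],
    [[0, 0, 0], [0, 0, 0]],
    [[0, 0, 0], [0, 0, 0]],
    [[0, 0, 0], [0, 0, 0]],
    [[0, 0, 0], [0, 0, 0]],
    [[0, 0, 0], [0, 0, 0]]
  ]
}}

```text
time_s: 15.05
tcp_pos: [0.5088, -0.1504, 0.2095]
tool_rot: [1.877, 2.519, 0.001]
force: [-2.6, 1.2, 10.4]
finger_gap: 0.0326
gripper_force: 30.0
```

>>> {"fn": "jog_arm", "kwargs": {
  "motion": [
    [[0, 0, 0], [0, 0, 0]],
    [[0, 0, 0], [0, 0, 0]],
    [[0, 0, 0], [0, 0, 0]],
    [[0, 0, 0], [0, 0, 0]],
    [[0, 0, 0], [0, 0, 0]],
    [[0, 0, 0], [0, 0, 0]],
    [[0, 0, 0], [0, 0, 0]],
    [[0, 0, 0], [0, 0, 0]]
  ]
}}

```text
time_s: 15.85
tcp_pos: [0.5087, -0.1504, 0.2095]
tool_rot: [1.877, 2.519, 0.001]
force: [-3.3, 0.1, 11.0]
finger_gap: 0.0325
gripper_force: 30.0
```

>>> {"fn": "jog_arm", "kwargs": {
  "motion": [
    [[0, 0, 0], [0, 0, 0]],
    [[0, 0, 0], [0, 0, 0]],
    [[0, 0, 0], [0, 0, 0]],
    [[0, 0, 0], [0, 0, 0]],
    [[0, 0, 0], [0, 0, 0]],
    [[0, 0, 0], [0, 0, 0]],
    [[0, 0, 0], [0, 0, 0]],
    [[0, 0, 0], [0, 0, 0]]
  ]
}}

```text
time_s: 16.65
tcp_pos: [0.5088, -0.1504, 0.2095]
tool_rot: [1.877, 2.519, 0.001]
force: [-2.3, 1.2, 10.2]
finger_gap: 0.0331
gripper_force: 30.0
```

>>> {"fn": "jog_arm", "kwargs": {
  "motion": [
    [[0, 0, 0], [0, 0, 0]],
    [[0, 0, 0], [0, 0, 0]],
    [[0, 0, 0], [0, 0, 0]],
    [[0, 0, 0], [0, 0, 0]],
    [[0, 0, 0], [0, 0, 0]],
    [[0, 0, 0], [0, 0, 0]],
    [[0, 0, 0], [0, 0, 0]],
    [[0, 0, 0], [0, 0, 0]]
  ]
}}

```text
time_s: 17.45
tcp_pos: [0.5088, -0.1503, 0.2096]
tool_rot: [1.877, 2.519, 0.001]
force: [-2.4, 0.8, 10.2]
finger_gap: 0.033
gripper_force: 30.0
```

```bash
python3 -c "
from station import robot
print(robot.hand_in())"
```

```text
the job is handed in; nothing more can be done
None
```

The loose black knob is in the drawer's empty hole with its foot flat on the wood, and the arm is still gripping it and pressing at about 10 N (10–11 N over the last 4 s); I handed the job in at about 17.5 s.

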